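# Refill the soap bin from the vanity drawer

## Task

Pull the drawer of the little drawer unit well open, lift out the grey tray of three soaps by its swinging wire handle, level so that no soap slides off, and stand it on the counter and let go. Then take the tray afresh by the hand bar at its closed end and tip the three soaps off its open end into the white bin, without touching the soaps with the gripper. Finally stand the empty tray flat on the counter again, with the bin still upright and the bottles and jars left as they were.

Things in the scene. Friction and masses are not known exactly. Their poses are not given: they have to be found in the camera images.
- unit: Low dark wood drawer unit, fixed to the counter, 240 deep (x) x 250 wide (y) x 120 mm high, with one drawer (plywood inside, dark front). Origin: centre of its underside; its front looks along its own -x, towards the robot. The case's top board starts 15 mm behind the front face (unit x = -105 mm to +120 mm).
- drawer (a joint): How far the drawer is out along the unit's -x, in m: 0 shut, 0.165 at its stop. Runs easily (about 1 N), stays where left. The tray lies in a snug compartment right behind the front, clear of the case's top board once the drawer is out by 0.12. Height over the counter: drawer floor 22, side walls 98, front 109 mm. The drawer is no wider than the unit.
- drawer_handle (a point): Middle of the drawer's steel bar handle: horizontal round bar, 11 mm thick, 120 mm long along the unit's y, 35 mm out from the drawer front (29 mm free gap behind it), 82 mm above the counter and 38 mm below the unit's top. Can be pinched from straight above with the fingers closing along the unit's x.
- tray: Grey plastic tray, about 200 g. Pan 150 (its x, -75 to +75 mm) x 100 mm (y), floor 4 mm, 5 mm walls 30 mm high on both sides and the closed -x end; the +x end is open (spout). Two arms carry a hand bar behind the closed end, to x = -125 mm. Origin: centre of pan's underside, z up. Starts in the drawer, spout to the unit's +y, only a few mm free all round: the hand bar cannot be gripped there.
- tray_bar (a point): Centre of the tray's hand bar, at tray x = -118, y = 0, z = 36 mm: flat bar 10 mm thick, 24 tall, 100 long (along tray y), upper edge leaning away from the pan by 0.3 rad: best pinched from above by a gripper leaning likewise (its body away from the pan), fingers closing along tray x. Gap of 38 mm between bar and pan, open below.
- tray_spout (a point): Middle of the spout edge: end of the tray's floor at tray x = +75, y = 0, z = 4 mm (upper face). Soaps slide off when the tray is tipped, spout down, by 0.45 to 0.65 rad or more.
- bail (a joint): Angle of the tray's wire handle about the tray's y, rad: 0 upright, positive leaning to the spout, stops at -1.2 and +1.2. Slight friction (0.03 N m): it stays where left, and the loaded tray hangs about level from it, so it cannot be tipped by it. Pivots at tray x = -10, z = 38 mm.
- bail_top (a point): Middle of the wire handle's crossbar: round steel bar 9 mm thick, 95 mm long along tray y, across the middle of the pan, 68 mm above the tray's underside when upright. Can be pinched from straight above, fingers closing along tray x, above the soaps (which reach 22 mm).
- soap1: Guest soap bar, plain cream, rounded block 26 x 36 x 18 mm, about 30 g, lying flat and loose on the tray's floor at the start (18 mm up); all three look alike. Origin: the middle of the bar.
- soap2: Guest soap bar, plain cream, rounded block 26 x 36 x 18 mm, about 30 g, lying flat and loose on the tray's floor at the start (18 mm up); all three look alike. Origin: the middle of the bar.
- soap3: Guest soap bar, plain cream, rounded block 26 x 36 x 18 mm, about 30 g, lying flat and loose on the tray's floor at the start (18 mm up); all three look alike. Origin: the middle of the bar.
- bin: White open-topped plastic bin, 160 x 160 x 100 mm high, walls and floor 5 mm, about 600 g, loose on the counter to the robot's left. Origin: centre of its underside; z up, x and y square to its sides.
- spray: Bystander: blue-grey spray can with black cap, 52 mm across, 180 mm high, standing loose on the counter. Origin: centre of its underside.
- tub: Bystander: white round tub, 80 mm across, 140 mm high, standing loose on the counter. Origin: centre of its underside.
- jar: Bystander: small white jar with green lid, 64 mm across, 70 mm high, standing loose on top of the drawer unit's case, near its middle. Origin: centre of its underside.
Things that resemble listed ones, but are neither listed nor needed, are in the scene too. What is shaped like the bin but turquoise is not meant.

How it is judged:
On the way, in this order (a step that is already met when the one before it is completed fails the run):
1. the drawer is pulled well open (at least 0.11 m) (value of joint drawer above 0.11 m), for 0.1 s.
2. the tray stands flat on the counter, released, with the three soaps on it (height (world z) of tray between -0.006 and 0.008 m and angle between tray's own z axis and vertical below 0.1 rad and linear speed of tray below 0.03 m/s and contact force between the fingers and tray below 0.3 N and z of soap1 in the frame of tray between 0 and 0.06 m and x of soap1 in the frame of tray between -0.08 and 0.08 m and y of soap1 in the frame of tray between -0.05 and 0.05 m and z of soap2 in the frame of tray between 0 and 0.06 m and x of soap2 in the frame of tray between -0.08 and 0.08 m and y of soap2 in the frame of tray between -0.05 and 0.05 m and z of soap3 in the frame of tray between 0 and 0.06 m and x of soap3 in the frame of tray between -0.08 and 0.08 m and y of soap3 in the frame of tray between -0.05 and 0.05 m), for 0.2 s.
3. the three soaps are in the bin, tipped off the tray while it is held off the counter (x of soap1 in the frame of bin between -0.076 and 0.076 m and y of soap1 in the frame of bin between -0.076 and 0.076 m and z of soap1 in the frame of bin between 0 and 0.095 m and x of soap2 in the frame of bin between -0.076 and 0.076 m and y of soap2 in the frame of bin between -0.076 and 0.076 m and z of soap2 in the frame of bin between 0 and 0.095 m and x of soap3 in the frame of bin between -0.076 and 0.076 m and y of soap3 in the frame of bin between -0.076 and 0.076 m and z of soap3 in the frame of bin between 0 and 0.095 m and height (world z) of tray_bar above 0.08 m), for 0.1 s.
At the end, for the whole second after the job is handed in: All three soaps lie inside the bin (their middles within its walls and below its rim), the bin stands upright on the counter (tilt under 0.1 rad) and the empty tray stands flat and still on the counter (underside within 8 mm of it, tilt under 0.1 rad) (x of soap1 in the frame of bin between -0.076 and 0.076 m and y of soap1 in the frame of bin between -0.076 and 0.076 m and z of soap1 in the frame of bin between 0 and 0.095 m and x of soap2 in the frame of bin between -0.076 and 0.076 m and y of soap2 in the frame of bin between -0.076 and 0.076 m and z of soap2 in the frame of bin between 0 and 0.095 m and x of soap3 in the frame of bin between -0.076 and 0.076 m and y of soap3 in the frame of bin between -0.076 and 0.076 m and z of soap3 in the frame of bin between 0 and 0.095 m and height (world z) of tray between -0.006 and 0.008 m and angle between each of tray, bin's own z axis and vertical below 0.1 rad and linear speed of each of tray, bin below 0.03 m/s and height (world z) of bin below 0.01 m); the robot touches nothing.
It fails at once if the gripper's fingers touch a soap (contact force between the fingers and soap1 above 0.5 N or contact force between the fingers and soap2 above 0.5 N or contact force between the fingers and soap3 above 0.5 N).
It fails at once if a bystander bottle, tub or jar is shifted by more than 30 mm or tipped (distance of any of spray, tub, jar from where it was at the start of the episode above 0.03 m or angle between any of spray, tub, jar's own z axis and vertical above 0.4 rad).
It also fails if it takes over 72 s, if anything falls off the work surface, if the arm or the gripper's body presses on something with over 40 N, if the wrist force passes 120 N, or if a joint passes its speed limit or range.

## Robot

A 6-joint arm with a two-finger parallel gripper is mounted at the origin on the work surface. World frame = base frame: x ahead of the robot, y to its left, z up, the work surface at z = 0. Lengths are in m, angles in rad, forces in N, time in s.
With the tool pointing down it reaches from about 0.375 to 0.825 m from the base axis. Payload 5.5 kg.
Tool frame: the origin (TCP) lies on the centre line of the jaws, within the pads' length; the fingertips stand 17 mm ahead of it and the grasp point (between the pads) lies 2 mm behind it (ctrl.nose_length is the z of the fingertips in the tool frame, in m); z points along the fingers, y is the line along which they close (so a half turn about z gives the same grasp; the last joint's range is limited). The gripper opens to 85 mm and grips with 20 to 120 N. Pads are 22 mm wide; open, the fingers measure 114 mm over their backs; the gripper's body (76 mm by 85 mm) begins 54 mm behind the grasp point. The pads swing forward as they close: fully open they stand 13 mm farther back than shut.
Start: joints at [0, 0.314, -0.047, 1.21, 0, 1.571], TCP at [0.6, -0, 0.248] pointing down, gripper open.
Joint ranges: [-2.67, 2.67], [-0.69, 1.73], [-1.03, 1.25], [-2.08, 2.16], [-1.42, 1.45], [-3.14, 3.14]. Speed limits (rad/s): [2.39, 2.39, 3.01, 3.14, 3.14, 3.14].

## Interface

Orientations are given as a unit quaternion [x, y, z, w].
In Python, from station import ctrl gives the robot as it stands. Calls block until the motion is done:
- ctrl.reach(position, orientation): joint-space move of the TCP to a pose.
- ctrl.line_to(position, orientation=None, v=0.15, max_force=None): straight line of the TCP; orientation=None keeps the orientation; v is the mean speed in m/s. With max_force (N) it stops when the force on the tool has changed by that much, and returns True; else False.
- ctrl.goto_joints(angles): joint-space move.
- ctrl.gripper_to(opening, grasp_force=None): finger opening in m; grasp_force is the grip in N (None keeps the last); returns when the fingers have stopped.
- ctrl.hold(seconds).
- ctrl.ik(position, orientation): joint angles nearest the present ones, or None.
- ctrl.capture(name): name is "scene" or "side" or "wrist"; returns (picture, depth): 480x640x3 uint8, blue, green, red; 480x640 float32, m along the optical axis (not along the pixel's ray), 0 where there is no reading.
- ctrl.camera_info(name): a dict with "camera_matrix" (3x3 intrinsics, pixels), "eye" and "orientation" of the camera in the world; the wrist camera has in their place "T_tool_cam" (4x4, takes a point from camera to tool coordinates, whose origin is the TCP and whose axes are the flange's). Camera axes: x right, y down, z forward; pixel columns grow to the right and rows downward; lengths in m; the calibration is good to about 2 mm. A picture is of the moment at which its call begins: read the wrist's pose just before it. camera_info takes no time and is no camera call.
A pose or a line that the arm cannot do raises ctrl.IKError and nothing moves.
- ctrl.hand_in(): hands the job in; it is judged then, once.
Readings, each from a call of its own:
- ctrl.current_time_s(): time.
- ctrl.current_qpos(): joint angles.
- ctrl.current_qvel(): joint speeds.
- ctrl.current_joint_efforts(): joint torques, N m.
- ctrl.current_tcp_pos(): TCP position.
- ctrl.current_tcp_rot(): TCP orientation.
- ctrl.current_force(): force on the tool from outside, world axes, zero at the start.
- ctrl.current_ft_torque(): the same for the moment, N m.
- ctrl.current_finger_gap(): finger opening in m.
- ctrl.current_grasp_force(): force on a finger pad.
Only numpy, scipy, OpenCV 4.12 (cv2) and the standard library are available. Lean on these libraries where they do the work, as an engineer would, in place of code of your own. Each camera call takes 0.05 s, during which the arm holds its last target. There are 200 camera calls.

## Working session

There is one attempt and no reset: what is moved stays moved. The work goes in short steps, each a Python script; the robot and the scene stay as the last script left them, time stands still between calls to the robot, and variables do not carry over. Pictures are saved under pics/ and viewed, at most 10 in all, crops included, and the job is handed in when it is done.

```bash
ls; mkdir -p pics
cat > h.py <<'E'
import numpy as np, cv2
from scipy.spatial.transform import Rotation as R
from station import ctrl
def cam(name):
    i=ctrl.camera_info(name); K=np.array(i["camera_matrix"])
    if "T_tool_cam" in i:
        T=np.eye(4);T[:3,:3]=R.from_quat(ctrl.current_tcp_rot()).as_matrix();T[:3,3]=ctrl.current_tcp_pos()
        return K,T@np.array(i["T_tool_cam"])
    T=np.eye(4)
    o=np.array(i["orientation"]); T[:3,:3]=R.from_quat(o).as_matrix() if o.size==4 else o
    T[:3,3]=i["eye"]; return K,T
def shot(name,tag):
    K,T=cam(name); p,d=ctrl.capture(name)
    cv2.imwrite(f"pics/{tag}.png",p); np.savez(f"pics/{tag}.npz",p=p,d=d,K=K,T=T); return p,d,K,T
def cloud(tag):
    z=np.load(f"pics/{tag}.npz"); d=z["d"]; K=z["K"];T=z["T"]
    v,u=np.mgrid[:480,:640]
    P=np.stack([(u-K[0,2])*d/K[0,0],(v-K[1,2])*d/K[1,1],d],-1)@T[:3,:3].T+T[:3,3]
    P[d==0]=np.nan
    return P,z["p"]
E
python3 - <<'E'
from h import *
a=shot("scene","scene0");b=shot("side","side0")
for x in(a,b):print(x[2].round(1).tolist(),x[3].round(3).tolist())
E
```

```text
pics
[[508.6, 0.0, 325.7], [0.0, 508.6, 249.9], [0.0, 0.0, 1.0]] [[0.83, 0.405, -0.383, 1.049], [0.557, -0.581, 0.593, -0.662], [0.018, -0.705, -0.709, 1.032], [0.0, 0.0, 0.0, 1.0]]
[[495.9, 0.0, 321.1], [0.0, 495.9, 235.2], [0.0, 0.0, 1.0]] [[0.768, -0.428, 0.476, -0.166], [-0.64, -0.521, 0.565, -0.704], [0.006, -0.739, -0.674, 1.116], [0.0, 0.0, 0.0, 1.0]]
```

View pics/scene0.png

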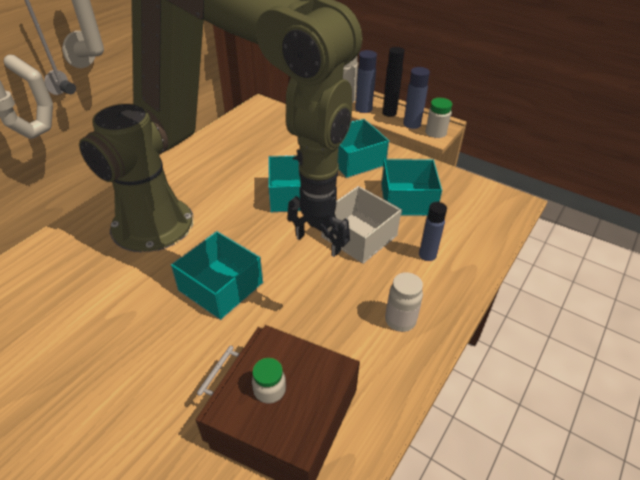

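View pics/side0.png

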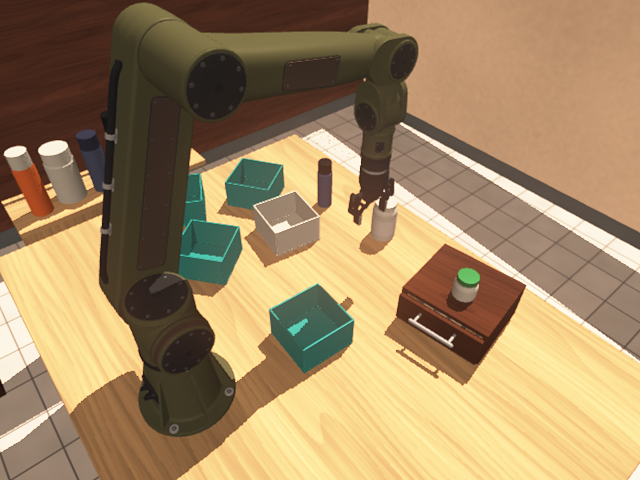

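Both views show the only white bin (scene 366,222; side 286,222). The four turquoise ones (scene 218,273; 285,183; 360,147; 411,187) are decoys. The unit is at scene (280,395) with its handle at (216,371), and its jar at (268,380). The tub is at (404,302) and the spray at (432,232). The bottles and green-lidded jar on the back shelf don't count.

```bash
python3 - <<'E'
from h import *
for tag in("scene0","side0"):
    P,p=cloud(tag); X,Y,Z=P[...,0],P[...,1],P[...,2]
    print(tag)
    work=(X>0.25)&(X<1.0)&(abs(Y)<0.7)
    hsv=cv2.cvtColor(p,cv2.COLOR_BGR2HSV)
    def rep(n,m):
        q=P[m]; 
        if len(q)<10: print(n,len(q));return
        r=cv2.minAreaRect(q[:,:2].astype(np.float32)*1000)
        print(n,len(q),np.round(np.nanmin(q,0),3),np.round(np.nanmax(q,0),3),np.round(np.nanmedian(q,0),3),np.round(r[0]),np.round(r[1]),round(r[2],1))
    cut=lambda u0,u1,v0,v1:(np.mgrid[:480,:640][1]>=u0)&(np.mgrid[:480,:640][1]<u1)&(np.mgrid[:480,:640][0]>=v0)&(np.mgrid[:480,:640][0]<v1)
    S=tag=="scene0"
    unit=cut(190,365,320,480) if S else cut(390,530,240,365)
    rep("unittop",unit&(abs(Z-.12)<.006))
    rep("jar",unit&(Z>.165))
    rep("handle",unit&(Z>.06)&(Z<.1)&(hsv[...,2]>110)&(hsv[...,1]<90))
    b=cut(325,405,190,262) if S else cut(250,322,190,255)
    rep("binrim",b&(abs(Z-.1)<.008)&(hsv[...,1]<70)&(X<.9))
    rep("tub",(cut(380,425,270,335) if S else cut(370,398,195,245))&(Z>.05)&(hsv[...,1]<90))
    rep("spray",(cut(418,448,200,262) if S else cut(315,334,155,212))&(Z>.03))
    rep("turqNear",(cut(170,270,230,318) if S else cut(265,358,282,372))&(abs(Z-.1)<.012))
    rep("turq2",(cut(262,303,150,215) if S else cut(175,245,215,285))&(abs(Z-.1)<.02))
E
python3 - <<'E'
import cv2
a=cv2.imread('pics/scene0.png');b=cv2.imread('pics/side0.png')
c=cv2.resize(a[180:270,300:420],None,fx=4,fy=4);d=cv2.resize(b[230:365,390:530],None,fx=2.6,fy=2.6,)
import numpy as np
o=np.zeros((600,800,3),'uint8');o[:c.shape[0],:400]=c[:,:400];o[:min(600,d.shape[0]),405:405+d.shape[1]]=d[:600,:395]
cv2.imwrite('pics/crop0.png',o)
E
```

```text
scene0
unittop 11966 [ 0.574 -0.413  0.114] [ 0.838 -0.129  0.126] [ 0.723 -0.292  0.119] [ 705. -271.] [228. 254.] 9.5
jar 782 [ 0.653 -0.316  0.165] [ 0.709 -0.258  0.194] [ 0.685 -0.291  0.189] [ 681. -286.] [56. 56.] 79.4
handle 352 [ 0.53  -0.364  0.077] [ 0.575 -0.236  0.09 ] [ 0.547 -0.306  0.086] [ 552. -298.] [ 31. 129.] 9.1
binrim 305 [0.458 0.216 0.092] [0.63  0.394 0.105] [0.593 0.331 0.097] [540. 308.] [166. 162.] 81.8
tub 1339 [0.75  0.061 0.05 ] [0.824 0.139 0.144] [0.791 0.08  0.118] [787.  98.] [75. 73.] 77.2
spray 1060 [0.633 0.322 0.03 ] [0.765 0.527 0.184] [0.742 0.335 0.112] [706. 421.] [ 63. 212.] 29.2
turqNear 821 [ 0.252 -0.157  0.088] [0.423 0.014 0.104] [ 0.34  -0.078  0.096] [337. -70.] [165. 165.] 86.6
turq2 378 [0.161 0.238 0.08 ] [0.332 0.414 0.103] [0.245 0.292 0.093] [245. 330.] [ 92. 172.] 38.3
side0
unittop 5256 [ 0.574 -0.412  0.114] [ 0.84  -0.13   0.126] [ 0.693 -0.288  0.119] [ 707. -269.] [232. 252.] 9.7
jar 424 [ 0.648 -0.313  0.165] [ 0.711 -0.258  0.195] [ 0.673 -0.288  0.188] [ 679. -285.] [60. 54.] 41.0
handle 257 [ 0.527 -0.36   0.063] [ 0.606 -0.23   0.095] [ 0.545 -0.299  0.085] [ 572. -293.] [ 73. 126.] 9.3
binrim 183 [0.45  0.215 0.093] [0.63  0.449 0.105] [0.524 0.316 0.099] [544. 337.] [221. 163.] 79.9
tub 644 [ 0.609 -0.015  0.051] [0.821 0.134 0.314] [0.76  0.082 0.108] [720.  45.] [236.  76.] 43.8
spray 600 [0.71  0.322 0.03 ] [0.764 0.375 0.184] [0.727 0.337 0.12 ] [737. 349.] [54. 52.] 7.3
turqNear 772 [ 0.253 -0.156  0.088] [0.422 0.016 0.106] [ 0.335 -0.08   0.097] [337. -70.] [165. 164.] 85.7
turq2 735 [0.179 0.238 0.08 ] [0.382 0.462 0.105] [0.284 0.333 0.092] [272. 350.] [166. 162.] 39.6
```

View pics/crop0.png

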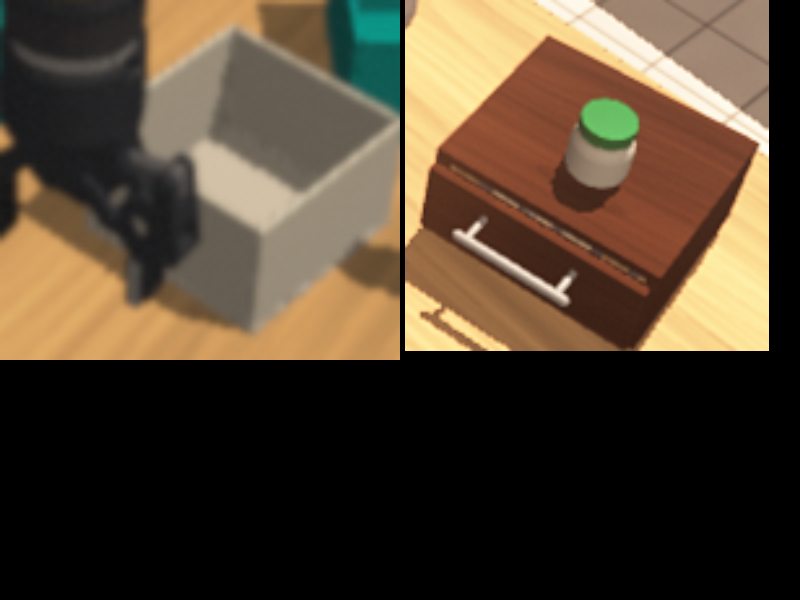

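The crop confirms the white bin and the steel bar handle. The unit's yaw is about +9.5° and the handle comes out at (0.546, -0.297), which agrees with both views. Next I pull the drawer open.

```bash
cat >> h.py <<'E'
def down(ang,lean=None):
    """tool z down, y (closing) along heading ang; picks turn nearest present joints"""
    y=np.array([np.cos(ang),np.sin(ang),0]); z=np.array([0,0,-1.]); 
    return R.from_matrix(np.stack([np.cross(y,z),y,z],1)).as_quat()
def best(pos,ang):
    c=[(ctrl.ik(pos,down(a)),a) for a in(ang,ang+np.pi)]
    c=[(np.abs(q-ctrl.current_qpos()).max(),a) for q,a in c if q is not None]
    return down(min(c)[1])
A=np.radians(9.5); UX=np.array([np.cos(A),np.sin(A),0]); UY=np.array([-np.sin(A),np.cos(A),0])
U0=np.array([.6986,-.2712,0])
E
python3 - <<'E'
from h import *
h=U0-UX*.155; h[2]=.082
q=best(h,A)
print(ctrl.camera_info("wrist")["T_tool_cam"])
ctrl.gripper_to(.026,40)
ctrl.reach(h+[0,0,.08],q)
print(ctrl.line_to(h,v=.12,max_force=12))
print(ctrl.current_tcp_pos())
ctrl.gripper_to(0.0,40); print(ctrl.current_finger_gap(),ctrl.current_force())
print(ctrl.line_to(h-UX*.15,v=.12,max_force=25),ctrl.current_tcp_pos())
ctrl.gripper_to(.026)
ctrl.line_to(h-UX*.15+[0,0,.09],v=.2)
t=h-UX*.04;t[2]=.32
ctrl.line_to(t,v=.25)
shot("wrist","w1");print(ctrl.current_time_s(),ctrl.current_qpos())
shot("side","side1");shot("scene","scene1")
E
```

```text
[[ 8.69574439e-04 -9.61190051e-01 -2.75885717e-01  7.09163112e-02]
 [ 9.99999512e-01  7.06277208e-04  6.91255027e-04  3.19732049e-04]
 [-4.69575661e-04 -2.75886183e-01  9.61190196e-01 -1.26354182e-01]
 [ 0.00000000e+00  0.00000000e+00  0.00000000e+00  1.00000000e+00]]
True
[ 0.54656726 -0.29521287  0.08377558]
0.009358036417764068 [0.7425962  1.43240047 5.77461953]
False [ 0.39747854 -0.32071491  0.08265646]
6.075 [-5.40492283e-01  2.82543113e-01  6.83271657e-02  1.36372094e+00
  4.90105346e-05  8.64545308e-01]
```

View pics/w1.png

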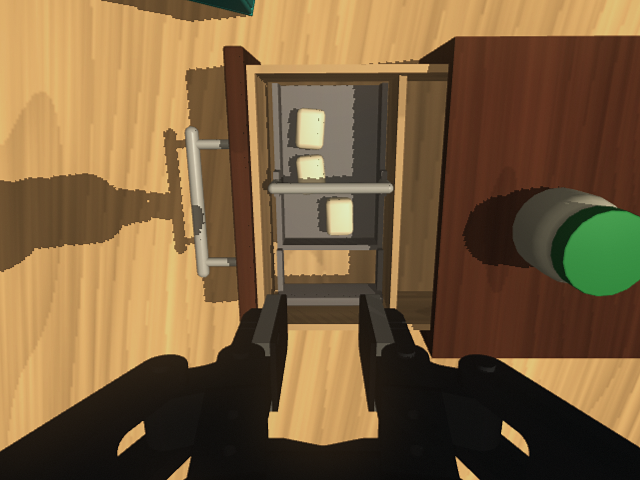

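The picture shows the drawer open with the tray inside, spout at the top (+y). The bail crossbar runs from (270,188) to (390,188), the soaps are at (311,128), (311,168) and (340,217), and the hand bar is at (330,293).

Run:
```python
from h import *
for tag in("w1","side1","scene1"):
    P,p=cloud(tag)
    L=(P-(U0-UX*.15)); ux=L@UX; uy=L@UY; Z=P[...,2]
    print(tag)
    b=(ux>-.10)&(ux<.0)&(abs(uy)<.11)
    for lo,hi in((.03,.05),(.05,.065),(.065,.08),(.08,.094),(.094,.115)):
        m=b&(Z>lo)&(Z<hi)&(ux>-.098)&(ux<-.01)
        if m.sum()>5:print(lo,m.sum(),np.round([ux[m].min(),ux[m].max(),uy[m].min(),uy[m].max()],3),np.round([np.median(ux[m]),np.median(uy[m]),np.median(Z[m])],4))
    if tag=="w1":
        for v,u in((188,300),(188,330),(188,360),(293,330),(247,330),(128,311),(168,311),(217,340),(150,330),(82,330)):
            print(u,v,np.round([ux[v,u],uy[v,u],Z[v,u]],3))
        m=(abs(Z-.10)<.015)&(np.mgrid[:480,:640][1]<260)&(np.mgrid[:480,:640][1]>220)&(np.mgrid[:480,:640][0]<300)
        print('front',np.round([ux[m].min(),ux[m].max()],3))
```

```text
w1
0.03 4204 [-0.098 -0.01  -0.103  0.105] [-0.0554  0.0212  0.0439]
0.05 2955 [-0.098 -0.01  -0.104  0.105] [-0.0813 -0.0462  0.0537]
0.065 1942 [-0.098 -0.01  -0.104  0.105] [-0.0545 -0.0916  0.0703]
0.08 1367 [-0.098 -0.01  -0.104  0.105] [-0.0585 -0.0024  0.0902]
0.094 2315 [-0.098 -0.01  -0.109  0.11 ] [-0.0537  0.0176  0.098 ]
300 188 [-0.065  0.017  0.095]
330 188 [-0.04   0.017  0.096]
360 188 [-0.016  0.017  0.094]
330 293 [-0.039 -0.088  0.066]
330 247 [-0.04  -0.046  0.052]
311 128 [-0.057  0.063  0.044]
311 168 [-0.057  0.028  0.045]
340 217 [-0.03  -0.019  0.044]
330 150 [-0.04   0.043  0.027]
330 82 [-0.04   0.104  0.023]
front [-0.136 -0.094]
side1
0.03 345 [-0.063 -0.01  -0.11   0.105] [-0.0412 -0.0101  0.042 ]
0.05 85 [-0.07  -0.011 -0.11   0.105] [-0.0364 -0.0457  0.0542]
0.065 134 [-0.084 -0.011 -0.11   0.105] [-0.0483 -0.0926  0.0696]
0.08 138 [-0.094 -0.011 -0.11   0.109] [-0.0493  0.0168  0.0913]
0.094 182 [-0.098 -0.01  -0.11   0.11 ] [-0.0588  0.0139  0.0971]
scene1
0.03 1106 [-0.098 -0.01  -0.085  0.105] [-0.0566  0.0096  0.0419]
0.05 449 [-0.098 -0.01  -0.109  0.105] [-0.0859 -0.0016  0.0545]
0.065 235 [-0.098 -0.01  -0.11   0.105] [-0.071   0.1007  0.071 ]
0.08 292 [-0.098 -0.01  -0.109  0.106] [-0.0654  0.0149  0.0899]
0.094 263 [-0.098 -0.011 -0.11   0.109] [-0.0566  0.0128  0.0965]
```

Upright bail, crossbar at unit (-0.19, +0.017), centre height about 0.091 (top 0.095). Tray origin is near uy = +0.027. I'll grasp it, lift, carry and set down.

Run:
```python
from h import *
g=U0-UX*.19+UY*.0165; g[2]=.0895
q=best(g,A+np.pi/2)
ctrl.gripper_to(.04,60)
ctrl.reach(g+[0,0,.09],q)
print("down",ctrl.line_to(g,v=.1,max_force=12),ctrl.current_tcp_pos())
ctrl.gripper_to(0,60); print(ctrl.current_finger_gap(),ctrl.current_grasp_force())
f0=np.array(ctrl.current_force())
if ctrl.current_finger_gap()<.004: raise SystemExit("missed")
ctrl.line_to(g+[0,0,.02],v=.05); print("lift",np.array(ctrl.current_force())-f0)
ctrl.line_to(g+[0,0,.125],v=.1); print(np.array(ctrl.current_force())-f0)
shot("side","side2");shot("scene","scene2");shot("wrist","w2")
print(ctrl.current_time_s())
a=cv2.imread("pics/side2.png");b=cv2.imread("pics/scene2.png");
cv2.imwrite("pics/v2.png",np.hstack([cv2.resize(a[150:390,330:590],(400,370)),cv2.resize(b[200:440,130:390],(400,370))]))
```

```text
down False [ 0.50899481 -0.28658245  0.09017111]
0.007009645519344948 58.589850068092346
lift [ 0.97878335 -0.40008423 -8.01655815]
[ 0.44975416  0.28734955 -8.14829609]
11.1917
```

View pics/v2.png

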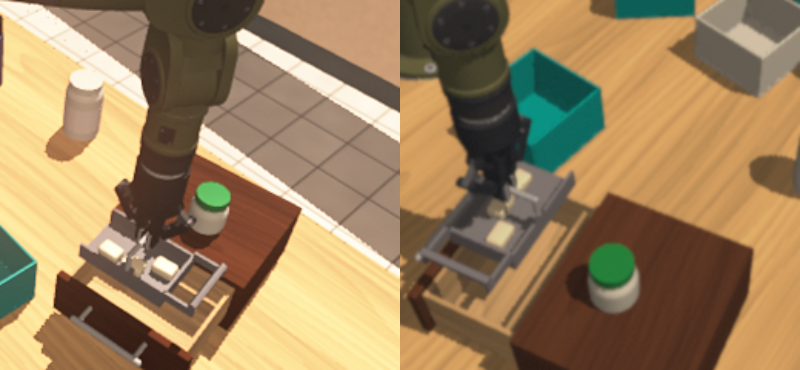

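The tray hangs level with its soaps aboard, clear of the drawer. Carry it and set it down.

Run:
```python
from h import *
p=np.array([.5616,.050,.2145])
ctrl.line_to(p,v=.17)
p[2]=.085; ctrl.line_to(p,v=.12)
p[2]=.0675; print(ctrl.line_to(p,v=.03,max_force=5),ctrl.current_tcp_pos(),ctrl.current_force())
ctrl.gripper_to(.04)
ctrl.hold(.3)
p[2]=.14; ctrl.line_to(p,v=.12)
p=p+[0,-.06,.16]; ctrl.line_to(p,v=.25)
shot("wrist","w3");shot("side","side3");shot("scene","scene3"); print(ctrl.current_time_s())
```

```text
True [0.56131061 0.04999964 0.0682639 ] [0.00549938 0.61849472 4.18015295]
17.575
```

View pics/w3.png

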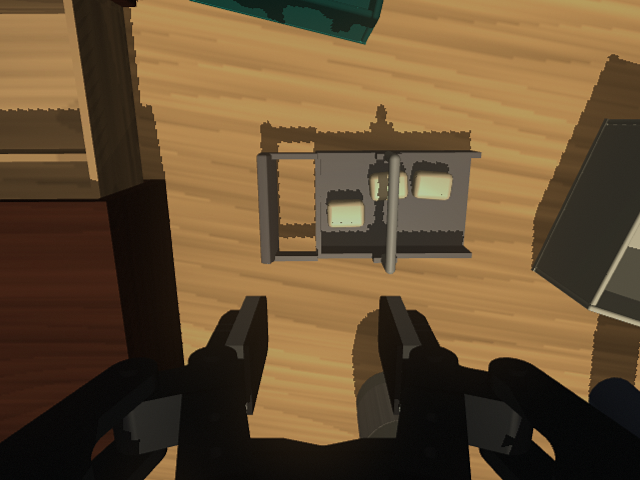

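The tray stands on the counter with all three soaps on it, at (346,212), (388,185) and (433,184). The hand bar is at (266,208), the spout edge around column 470, and the bin's near wall around (575,215). I'll measure the tray and the bin precisely.

Run:
```python
from h import *
P,p=cloud("w3"); Z=P[...,2]
v,u=np.mgrid[:480,:640]
def rep(n,m,P=P):
    q=P[m]; r=cv2.minAreaRect(q[:,:2].astype(np.float32)*1000); print(n,len(q),np.median(q,0).round(4),np.round(r[0],1),np.round(r[1],1),round(r[2],1),q[:,2].max().round(4))
bar=(u>255)&(u<277)&(v>145)&(v<268)&(Z>.03)
rep("bar",bar); rep("bartop",bar&(Z>.042))
w=(u>314)&(u<324)&(v>165)&(v<248)&(Z>.026)&(Z<.036); rep("endwall",w)
rep("tray",(u>240)&(u<490)&(v>140)&(v<272)&(Z>.022)&(Z<.06))
rep("bail",(u>375)&(u<405)&(v>150)&(v<275)&(Z>.06))
rep("floor",(u>325)&(u<475)&(v>160)&(v<250)&(Z<.008)&(p[...,0]>80)&(p.max(-1).astype(int)-p.min(-1)<30))
for s in("scene3","side3"):
    Q,pp=cloud(s); X,Y,z=Q[...,0],Q[...,1],Q[...,2]
    m=(abs(z-.1)<.006)&(X>.43)&(X<.66)&(Y>.2)&(Y<.42); rep(s+" bin",m,Q)
    # tray points by position
    m=(X>.45)&(X<.68)&(Y>-.1)&(Y<.16)&(z>.024)&(z<.06); rep(s+" tray",m,Q)
    m=(X>.45)&(X<.68)&(Y<-.03)&(Y>-.1)&(z>.03)&(z<.06); rep(s+" bar",m,Q)
m=(abs(Z-.1)<.006)&(P[...,1]>.2)&(P[...,1]<.42)&(P[...,0]>.43)&(P[...,0]<.66);rep("w bin",m)
```

```text
bar 1976 [ 0.5737 -0.0568  0.0471] [578.4 -57.3] [99.7 16.7] 8.0 0.0507
bartop 1418 [ 0.5754 -0.0586  0.048 ] [578.7 -58.4] [99.3 11.7] 9.7 0.0507
endwall 461 [ 0.5683 -0.0123  0.0308] [571.8 -11.7] [77.2  4.7] 9.4 0.0335
tray 6892 [ 0.5676 -0.0019  0.0311] [562.   34.6] [101.9 200.6] 9.8 0.0594
bail 1299 [0.5563 0.0494 0.0724] [559.9  50.4] [103.    9.3] 9.7 0.0753
floor 4850 [0.554  0.0816 0.0047] [559.5  65.1] [ 83.1 139.6] 9.4 0.0076
scene3 bin 404 [0.5372 0.2934 0.0979] [538.4 308.2] [166.6 162.8] 81.1 0.1041
scene3 tray 711 [ 0.5791 -0.0206  0.0325] [563.6  31.5] [102.3 203.9] 10.2 0.0585
scene3 bar 275 [ 0.5768 -0.0608  0.0439] [576.9 -45.7] [100.7  46.2] 9.4 0.0528
side3 bin 327 [0.5346 0.2997 0.098 ] [539.1 307.1] [171.  162.9] 80.9 0.1044
side3 tray 576 [ 0.5671 -0.0105  0.0317] [563.6  33. ] [107.5 204.3] 9.9 0.0594
side3 bar 178 [ 0.567  -0.0599  0.0428] [575.3 -51.8] [ 43.4 105.4] 89.9 0.0532
w bin 1536 [0.5729 0.2285 0.0996] [561.7 249.9] [51.2 95.9] 81.7 0.1037
```

```bash
cat >> h.py <<'E'
def tray_T(origin,head,th):
    "tray x along heading, tipped spout-down by th"
    r=R.from_euler('z',head)*R.from_euler('y',th); return np.array(origin,float),r
GT=np.array([-.118,0,.036])+.002*np.array([np.sin(.3),0,-np.cos(.3)])
def grip(o,r,flip):
    y=np.array([np.cos(.3),0,np.sin(.3)]);z=np.array([np.sin(.3),0,-np.cos(.3)])
    if flip: y=-y
    M=np.stack([np.cross(y,z),y,z],1)
    return o+r.apply(GT),(r*R.from_matrix(M)).as_quat()
SP=np.array([.075,0,.004])
def spout_pose(S,head,th,flip):
    _,r=tray_T([0,0,0],head,th); return grip(np.array(S)-r.apply(SP),r,flip)
TO=np.array([.558,.059,0]); TH=np.radians(99.6)
BIN=np.array([.539,.3075,0])
def S_at(head,back,z): return BIN-back*np.array([np.cos(head),np.sin(head),0])+[0,0,z]
E
python3 - <<'E'
from h import *
print(ctrl.current_qpos().round(2))
for f in(0,1):
    print(f,np.round(ctrl.ik(*grip(*tray_T(TO,TH,0),f)),2) if ctrl.ik(*grip(*tray_T(TO,TH,0),f)) is not None else None)
    for hd in(75,81.5,90,99.6,110):
        for th in(-.08,.5,.9):
            h=np.radians(hd);q=ctrl.ik(*spout_pose(S_at(h,.045,.125),h,th,f)); print(f,hd,th,None if q is None else np.round(q,2))
E
```

```text
[-0.02  0.23 -0.05  1.3  -0.   -0.18]
0 [-0.24  0.54 -0.27  0.89  0.27 -0.43]
0 75 -0.08 [-0.08  0.12 -0.62  0.77  0.37  0.19]
0 75 0.5 [ 0.33  0.22 -0.2   1.27 -0.17  0.61]
0 75 0.9 [ 0.56  0.53  0.22  1.73 -0.4   0.91]
0 81.5 -0.08 [-0.09  0.2  -0.52  0.83  0.38  0.06]
0 81.5 0.5 [ 0.32  0.24 -0.17  1.25 -0.18  0.48]
0 81.5 0.9 [ 0.56  0.51  0.2   1.68 -0.44  0.81]
0 90 -0.08 [-0.09  0.3  -0.38  0.93  0.38 -0.1 ]
0 90 0.5 [ 0.31  0.27 -0.13  1.23 -0.19  0.31]
0 90 0.9 [ 0.57  0.48  0.16  1.6  -0.5   0.66]
0 99.6 -0.08 [-0.07  0.42 -0.21  1.04  0.37 -0.26]
0 99.6 0.5 [ 0.3   0.3  -0.09  1.21 -0.2   0.13]
0 99.6 0.9 [ 0.57  0.45  0.12  1.5  -0.55  0.48]
0 110 -0.08 [-0.04  0.54 -0.02  1.16  0.35 -0.42]
0 110 0.5 [ 0.3   0.34 -0.04  1.18 -0.2  -0.05]
0 110 0.9 [ 0.58  0.41  0.06  1.38 -0.58  0.27]
1 [-0.24  0.54 -0.27  0.89  0.27  2.71]
1 75 -0.08 [-0.08  0.12 -0.62  0.77  0.37 -2.95]
1 75 0.5 [ 0.33  0.22 -0.2   1.27 -0.17 -2.54]
1 75 0.9 [ 0.56  0.53  0.22  1.73 -0.4  -2.23]
1 81.5 -0.08 [-0.09  0.2  -0.52  0.83  0.38 -3.08]
1 81.5 0.5 [ 0.32  0.24 -0.17  1.25 -0.18 -2.67]
1 81.5 0.9 [ 0.56  0.51  0.2   1.68 -0.44 -2.33]
1 90 -0.08 [-0.09  0.3  -0.38  0.93  0.38  3.05]
1 90 0.5 [ 0.31  0.27 -0.13  1.23 -0.19 -2.83]
1 90 0.9 [ 0.57  0.48  0.16  1.6  -0.5  -2.48]
1 99.6 -0.08 [-0.07  0.42 -0.21  1.04  0.37  2.88]
1 99.6 0.5 [ 0.3   0.3  -0.09  1.21 -0.2  -3.01]
1 99.6 0.9 [ 0.57  0.45  0.12  1.5  -0.55 -2.66]
1 110 -0.08 [-0.04  0.54 -0.02  1.16  0.35  2.73]
1 110 0.5 [ 0.3   0.34 -0.04  1.18 -0.2   3.09]
1 110 0.9 [ 0.58  0.41  0.06  1.38 -0.58 -2.87]
```

Run:
```python
from h import *
p,q=grip(*tray_T(TO,TH,0),0)
a=R.from_quat(q).as_matrix()[:,2]
ctrl.gripper_to(.026,110)
ctrl.reach(p-a*.09,q)
print("down",ctrl.line_to(p,v=.08,max_force=8),ctrl.current_tcp_pos()-p)
ctrl.gripper_to(0,110); print(ctrl.current_finger_gap(),ctrl.current_grasp_force(),ctrl.current_force())
if ctrl.current_finger_gap()<.004: raise SystemExit("missed")
p2,q2=grip(*tray_T(TO+[0,0,.03],TH,-.08),0)
ctrl.line_to(p2,q2,v=.04); print(ctrl.current_finger_gap(),ctrl.current_force())
shot("side","side4");shot("scene","scene4"); print(ctrl.current_time_s())
x=cv2.imread("pics/side4.png");b=cv2.imread("pics/scene4.png")
cv2.imwrite("pics/v4.png",np.hstack([cv2.resize(x[150:340,240:445],(400,370)),cv2.resize(b[150:340,220:425],(400,370))]))
```

```text
down False [ 0.00047575 -0.00023661  0.00050588]
0.007850797817651666 107.58287072181702 [-0.60688708 -2.26838514  5.10575954]
0.008473382095152554 [ 0.40963781 -0.26582688 -2.71607265]
21.0
```

View pics/v4.png

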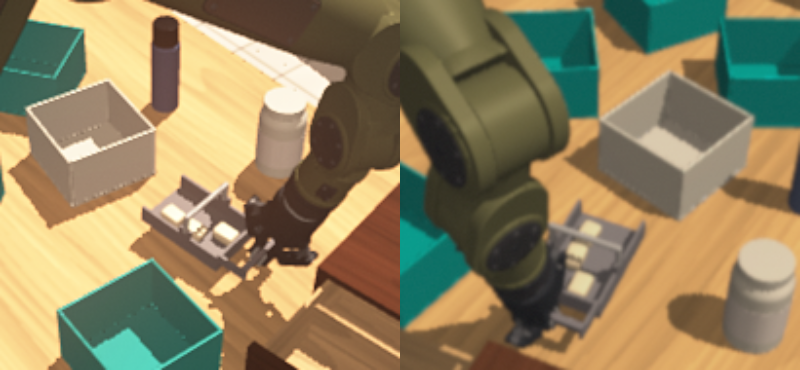

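The tray is held level by the hand bar with its soaps aboard. Move to the bin and tip.

Run:
```python
from h import *
h=np.pi/2
ctrl.line_to(*grip(*tray_T(TO+[0,0,.15],TH,-.08),0),v=.12)
ctrl.line_to(*spout_pose(S_at(h,.045,.16),h,-.05,0),v=.15)
for th,z,v in((.25,.135,.12),(.45,.13,.1),(.6,.125,.06),(.7,.125,.06),(.8,.125,.06),(.9,.125,.06)):
    ctrl.line_to(*spout_pose(S_at(h,.045,z),h,th,0),v=v)
ctrl.hold(.4)
shot("side","side5");shot("scene","scene5"); print(ctrl.current_time_s(),ctrl.current_finger_gap())
x=cv2.imread("pics/side5.png");b=cv2.imread("pics/scene5.png")
cv2.imwrite("pics/v5.png",np.hstack([cv2.resize(x[130:320,200:405],(400,370)),cv2.resize(b[120:310,240:445],(400,370))]))
```

```text
26.6417 0.00803380319973541
```

View pics/v5.png

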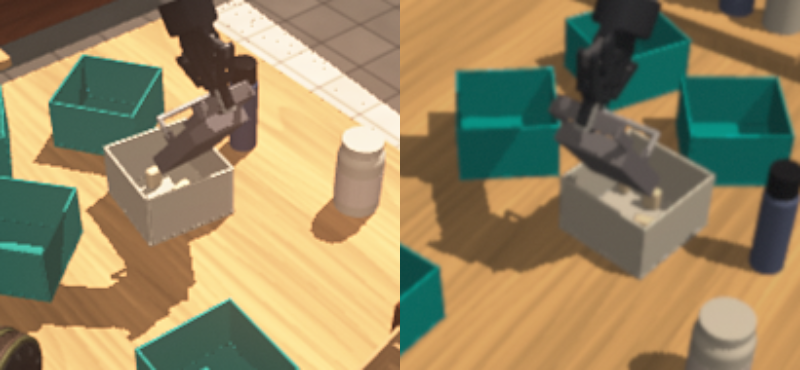

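The soaps have gone into the bin, though one (side crop 152,178; scene crop 655,198) stands by the spout. I'll raise the tray while it is still tipped and check.

Run:
```python
from h import *
h=np.pi/2
ctrl.line_to(*spout_pose(S_at(h,.045,.19),h,.95,0),v=.06)
ctrl.hold(.3)
shot("side","side6");shot("scene","scene6");print(ctrl.current_time_s())
x=cv2.imread("pics/side6.png");b=cv2.imread("pics/scene6.png")
cv2.imwrite("pics/v6.png",np.hstack([cv2.resize(x[150:270,225:345],(400,400),interpolation=2),cv2.resize(b[150:270,300:420],(400,400),interpolation=2)]))
```

```text
28.3583
```

View pics/v6.png

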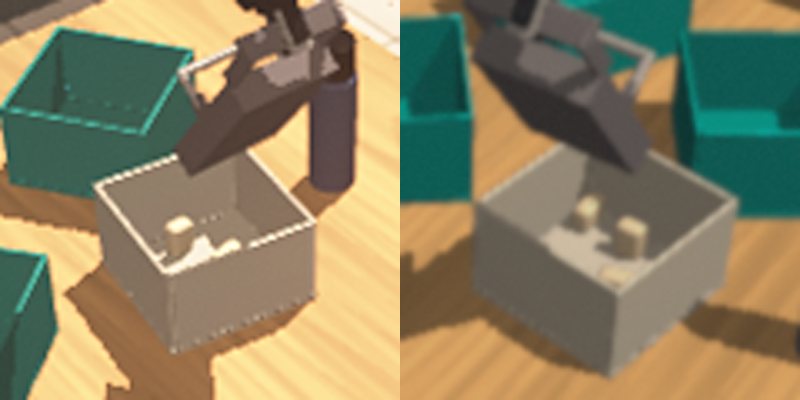

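All three soaps lie in the bin, at scene crop (588,212), (631,235) and (612,273), and the tray is empty. Stand the tray back on the counter.

Run:
```python
from h import *
h=np.pi/2
ctrl.line_to(*spout_pose(S_at(h,.09,.22),h,.3,0),v=.15)
ctrl.line_to(*grip(*tray_T(TO+[0,0,.14],TH,0),0),v=.15)
ctrl.line_to(*grip(*tray_T(TO+[0,0,.02],TH,0),0),v=.12)
p,q=grip(*tray_T(TO+[0,0,.0005],TH,0),0)
print(ctrl.line_to(p,q,v=.03,max_force=5),ctrl.current_tcp_pos()-p)
ctrl.gripper_to(.026)
ctrl.hold(.3)
a=R.from_quat(q).as_matrix()[:,2]
p=ctrl.current_tcp_pos()
ctrl.line_to(p-a*.1,v=.12)
ctrl.line_to(p-a*.1+[0,-.02,.15],v=.2)
shot("side","side7");shot("scene","scene7");shot("wrist","w7");print(ctrl.current_time_s())
for s in("side7","scene7","w7"):
    Q,pp=cloud(s);X,Y,z=Q[...,0],Q[...,1],Q[...,2]
    m=(X>.45)&(X<.68)&(Y>-.1)&(Y<.16)&(z>.024)&(z<.06);r=cv2.minAreaRect(Q[m][:,:2].astype(np.float32)*1000)
    print(s,m.sum(),np.round(r[0]),np.round(r[1]),round(r[2],1),Q[m][:,2].max())
    m=(X>.5)&(X<.61)&(Y>.0)&(Y<.13)&(z<.02); q=Q[m]; q=q[(pp[m].max(-1).astype(int)-pp[m].min(-1))<30]
    if len(q)>30: print(np.linalg.lstsq(np.c_[q[:,:2]-[.56,.06],np.ones(len(q))],q[:,2],rcond=None)[0].round(3))
x=cv2.imread("pics/side7.png");b=cv2.imread("pics/scene7.png")
cv2.imwrite("pics/v7.png",np.hstack([cv2.resize(x[130:380,200:530],(400,303)),b[140:443,180:580]]))
```

```text
True [-4.53271148e-04 -7.12303951e-09  1.59046305e-04]
35.1833
side7 550 [563.  33.] [107. 202.] 10.4 0.05999597528785294
scene7 711 [562.  32.] [103. 205.] 9.2 0.059953427549048866
[-0.008  0.004  0.004]
w7 4718 [561.  35.] [103. 202.] 9.7 0.059941116229099756
[0.015 0.003 0.005]
```

View pics/v7.png

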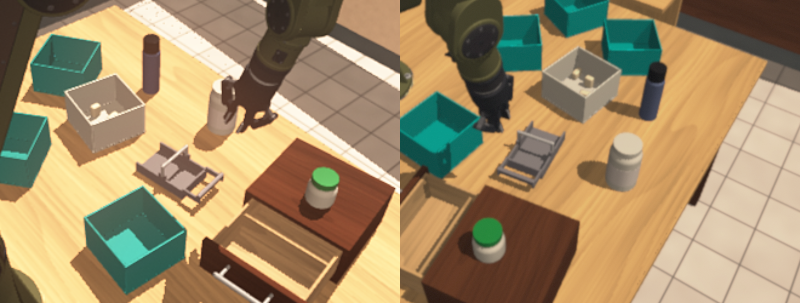

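The tray stands flat and empty (floor tilt under 0.02 rad, height about 4 mm). The soaps are in the upright bin, and the spray, tub and jar haven't moved. Handing in.

```bash
python3 -c "
from station import ctrl
print(ctrl.hand_in())"
```

```text
the job is handed in; nothing more can be done
None
```

I handed the job in after about 35 s of robot time: the three soaps are in the upright white bin, the empty tray stands flat on the counter, and the spray, tub and jar look undisturbed; no verdict was returned.

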